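# Open the dial padlock on the takings box and present it

## Task

Open the combination padlock on the green takings box so that the day's money can be counted: reading its dial as a clock face with the shackle at twelve, turn the pointer clockwise to the click at two, then back anticlockwise to the click at eleven, and pull the shackle straight out of the lock body until it stops. Then lift the open lock up out of the hasp and finish while still holding it, at rest, at least 10 cm above the lid. Do not push the bell, scraper, gift boxes or cookie packs about.

Things in the scene. Friction and masses are not known exactly. Their poses are not given: they have to be found in the camera images.
- takings_box: green steel box, 166 x 206 mm, fixed; origin under its middle on the counter, lid top at 92 mm; -x is its front, where the shackle sticks out over the edge. The padlock lies face up at the front of the lid in a shallow steel pocket (floor at 95 mm; side and back lips to 107 mm)
- padlock_center (a point): middle of the brass lock body, 64 x 64 x 26 mm (whole lock 0.3 to 0.5 kg), lying loose in the pocket with 2 to 3 mm of play; x axis points from the shackle to the back of the lock, z out of the dial's face
- dial_grip (a point): on the axis of the black dial knob, half-way up it; knob 32 mm across, 18 mm high, its foot 10 mm below this point, 1.5 mm above the lock's face. The point turns with the dial; the white pointer line on the knob lies along its -x axis. Twelve marks round it on the lock's face stand like a clock's hours; the long red one next to the shackle is twelve
- lock_dial (a joint): dial angle: 0 = pointer at twelve, growing clockwise from above, 0.524 rad a mark: two is 1.047, eleven -0.524. Turns without end, clicks in at each mark (0.06 N m); starts near ten, eleven or twelve. Clockwise it carries an inner wheel to two, then goes back alone to eleven (each within 0.17 rad). If two was overshot: anticlockwise to eight, clockwise to two, back to eleven
- shackle_grip (a point): middle between the two straight legs of the steel shackle, 30 mm in front of the lock body, at mid height of the bar (108 mm above the counter, out in front of the box: nothing below it); bar 8 mm thick, 46 mm over both legs, bow 27 mm farther out; pull along this point's -x axis, away from the lock body
- lock_shackle (a joint): how far the shackle is drawn out of the lock body, m: 0 shut, 0.024 at its stop; slides stiffly (2 N) and stays where left; locked it moves under 2 mm. Pulling draws the lock up to 3 mm forward against the staple plate, which holds it back. From 0.016 on the free end is out of lock and eye, and the lock lifts straight up
- call_bell: chrome counter bell, 84 mm across, 50 mm high, bystander; origin under its middle
- bench_scraper: bench scraper, 92 x 112 x 25 mm, bystander; origin under its middle
- gift_box_0: larger brown gift box, 74 x 108 x 49 mm, bystander; origin under its middle
- gift_box_1: smaller brown gift box, 69 x 73 x 61 mm, bystander; origin under its middle
- cookie_pack_0: stack of caramel-brown cookies in a bag, 75 x 73 x 84 mm, bystander; origin under its middle
- cookie_pack_1: stack of yellow cookies in a bag, 74 x 73 x 84 mm, bystander; origin under its middle
- staple_eye (a point): centre of the eye in the staple's steel plate, which stands upright between lock body and bow, 5 mm thick in x, reaching 12 mm above this point; the eye is 14 mm wide and 13 mm high and one leg of the shackle runs through it along x; the other leg passes outside the plate

How it is judged:
By the outcome, as a careful person would: the job done as asked, in the order asked, and still so for the second after the job is handed in, while the arm keeps its last pose, push and grip.
It also fails if it takes over 58 s, if anything falls off the work surface, if the arm or the gripper's body presses on something with over 40 N, if the wrist force passes 120 N, or if a joint passes its speed limit or range.

## Robot

A 7-joint arm with a two-finger parallel gripper is mounted at the origin on a cart in front of the work surface, level with it; the furniture and walls round the work are solid. World frame = base frame: x ahead of the robot, y to its left, z up, the work surface at z = 0. Lengths are in m, angles in rad, forces in N, time in s.
With the tool pointing down it reaches from about 0.425 to 0.925 m from the base axis. Payload 6.8 kg.
Tool frame: the origin (TCP) lies midway between the tips of the shut fingers; the grasp point (between the pads) lies 19 mm behind it; x points along the fingers, y is the direction in which the jaws open and shut, and the axes are right-handed (so a half turn about x gives the same grasp; the last joint's range is limited). The gripper opens to 88 mm and grips with 3 to 60 N. Pads are 20 mm wide; open, the fingers measure 115 mm over their backs; the gripper's body (75 mm by 178 mm) begins 61 mm behind the grasp point.
Start: joints at [1.167, 0.477, 0.022, 1.555, -0.011, 1.109, -0.083], TCP at [0.197, -0.646, 0.223] pointing down, gripper open.
Joint ranges: [-2.96, 2.96], [-0.34, 2.1], [-1.41, 1.46], [0.24, 2.44], [-1.37, 4.51], [0.17, 1.92], [-2.96, 2.96]. Speed limits (rad/s): [2.39, 2.39, 3.14, 3.14, 3.14, 3.14, 3.14].

## Interface

Orientations are given as a rotation vector (axis times angle).
In Python, from bench import robot, vision gives the robot as it stands. The module is installed in compiled form; this text tells all that it offers.
- The arm moves only by the shell command python3 -m handwheel 'ROWS'. ROWS is JSON, a list of rows, each an object of numbers: "gripper": the opening, from 0 (shut) to 1 (fully open); "tx", "ty", "tz": the shift along the tool's x, y, z in mm; "roll": the turn about the tool's x in degrees. A call has 1 to 12 rows; each row shifts and turns the commanded pose from where the row before left it, along the tool's axes as they then stand; what a row does not reach is not made up. A row lasts 1/8 s, in which the tool goes at most 62.5 mm and 10.7 degrees, less where a joint would pass 70% of its speed; a pose out of reach is approached as far as the arm can. A call with a gripper value outside its range is refused whole. The fingers move at their own pace and stop on an object; the grip force is fixed at half the most. Time passes only in rows, so rows that do not move let the fingers close. It gives the time, the measured TCP pose, the force and the opening at its end, in the units of the state.
- robot.read_state(): the state, without advancing time (a new reading comes with each control period).
- vision.capture(name): name is "scene" or "top" or "wrist"; returns a dict with "color" (384x512x3 uint8, red, green, blue), "z_map" (384x512 float32, m along the optical axis (not along the pixel's ray), 0 where there is no reading), "intrinsics" (3x3 intrinsics, pixels), "distortion" ([k1, k2, p1, p2, k3] as OpenCV has them; the pictures are not rectified), "xyz" and "orientation" of the camera in the world. Camera axes: x right, y down, z forward; pixel columns grow to the right and rows downward; lengths in m; the calibration is good to about 2 mm. A picture is of the moment at which its call begins.
- robot.sign_off(): hands the job in, once; it reports no verdict.
The state is a dict: "clock": time; "joint_positions": joint angles; "joint_vel": joint speeds; "tau": joint torques, N m; "tcp_pos": TCP position; "ee_rot": TCP orientation; "ft_force": force on the tool from outside, world axes, zero at the start; "torque": the same for the moment, N m; "grip_width": opening from 0.0 (shut) to 1.0 (fully open).
Only numpy, scipy, OpenCV 4.12 (cv2) and the standard library are available. Lean on these libraries where they do the work, as an engineer would, in place of code of your own. Each camera call takes 0.05 s, during which the arm holds its last target.

## Working session

There is one attempt and no reset: what is moved stays moved. The work goes in short steps, Python scripts to look and compute and a shell command to move; the robot and the scene stay as the last step left them, time stands still between calls to the robot, and variables do not carry over. Pictures are saved under pics/ and viewed, and the job is handed in when it is done.

```bash
mkdir -p pics; cat > h.py <<'E'
import numpy as np, cv2
from bench import robot, vision
from scipy.spatial.transform import Rotation as R
def cap(name,fn=None):
    c=vision.capture(name)
    if fn: cv2.imwrite('pics/'+fn,c['color'][:,:,::-1])
    np.savez('last_%s.npz'%name,**{k:np.array(v) for k,v in c.items()})
    return c
def load(name): return dict(np.load('last_%s.npz'%name))
def rot(o):
    o=np.array(o,float)
    if o.shape==(3,3): return o
    if o.size==3: return R.from_rotvec(o).as_matrix()
    raise Exception(o)
def px(c,u,v,d=None,z=None):
    K=np.array(c['intrinsics']);D=np.array(c['distortion'])
    p=cv2.undistortPoints(np.array([[[u,v]]],float),K,D)[0,0]
    ray=np.array([p[0],p[1],1.]);M=rot(c['orientation']);o=np.array(c['xyz'])
    if z is not None:
        r=M@ray; return o+r*(z-o[2])/r[2]
    if d is None: d=c['z_map'][int(round(v)),int(round(u))]
    return o+M@(ray*d)
def proj(c,P):
    M=rot(c['orientation']);rv=cv2.Rodrigues(M.T)[0];t=-M.T@np.array(c['xyz'])
    return cv2.projectPoints(np.array(P,float).reshape(-1,1,3),rv,t,np.array(c['intrinsics']),np.array(c['distortion']))[0][:,0]
def crop(c,fn,u0,v0,u1,v1,s):
    cv2.imwrite('pics/'+fn,cv2.resize(np.ascontiguousarray(c['color'][v0:v1,u0:u1,::-1]),None,fx=s,fy=s,interpolation=cv2.INTER_CUBIC))
E
python3 - <<'E'
from h import *
s=robot.read_state(); print(s)
for n in ['scene','top','wrist']:
    c=cap(n,n+'0.png'); print(n,c['xyz'],c['orientation'],np.array(c['intrinsics']).tolist())
E
```

```text
{'clock': 0.0, 'joint_positions': array([ 1.16690184,  0.47780192,  0.02238409,  1.55640201, -0.01151365,
        1.10924818, -0.08312398]), 'joint_vel': array([-5.89890452e-04, -5.34653150e-04, -7.52959987e-04,  2.11803451e-03,
        9.25775382e-05, -2.40547512e-03, -3.73847264e-04]), 'tau': array([-1.15002473e-03, -5.82850528e+01,  1.53440841e+00, -2.72602701e+01,
       -5.42269286e-02,  1.69049366e-02,  2.16582253e-04]), 'tcp_pos': array([ 0.19656388, -0.64515665,  0.22170221]), 'ee_rot': array([ 2.0627369 ,  0.30908649, -2.06354755]), 'ft_force': array([ 0.34564192, -0.5445642 ,  0.23683809]), 'torque': array([-0.03429687,  0.00979372, -0.0512255 ]), 'grip_width': 1.0015625275004831}
scene [-0.46291642  1.17375446  1.09825622] [-0.84332829  2.33418876 -1.2746033 ] [[461.9603298901012, 0.0, 248.04409058524374], [0.0, 461.9603298901012, 186.75490185091627], [0.0, 0.0, 1.0]]
top [-0.04749584  0.09595453  1.53484048] [-1.82193854  2.17207382 -0.45208818] [[458.9099365965226, 0.0, 254.61748498248477], [0.0, 458.9099365965226, 195.26189606168978], [0.0, 0.0, 1.0]]
wrist [ 0.2684458  -0.62369816  0.38364609] [ 2.3372413  -1.73117264 -0.24150619] [[338.0916608460581, 0.0, 257.54909251410726], [0.0, 338.0916608460581, 189.85879908467106], [0.0, 0.0, 1.0]]
```

View pics/scene0.png

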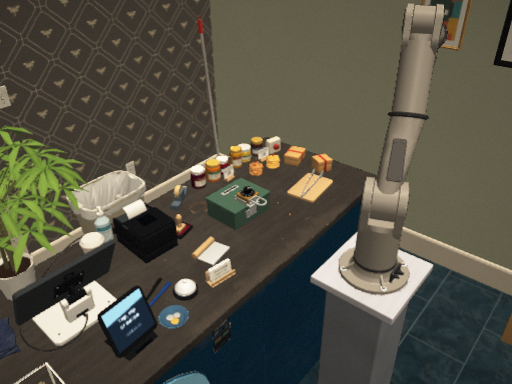

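View pics/top0.png

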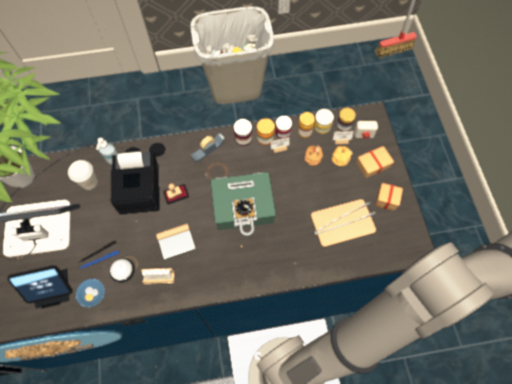

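View pics/wrist0.png

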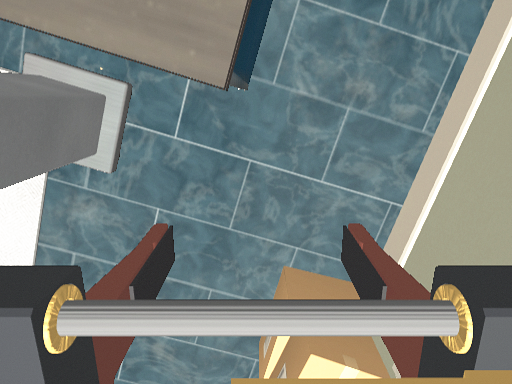

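```bash
python3 - <<'E'
from h import *
c=load('top'); crop(c,'top_c.png',195,160,295,250,8)
c2=load('scene'); crop(c2,'scene_c.png',195,165,285,235,8)
for u,v in [(245,208),(246,226),(258,190),(225,185),(121,270),(175,240),(343,155),(313,155)]:
    print(u,v,px(c,u,v).round(3))
E
```

```text
245 208 [0.52  0.037 0.142]
246 226 [0.505 0.039 0.012]
258 190 [ 0.598 -0.02   0.094]
225 185 [0.634 0.089 0.099]
121 270 [0.417 0.476 0.033]
175 240 [0.499 0.292 0.006]
343 155 [ 0.703 -0.357  0.046]
313 155 [ 0.72  -0.247  0.053]
```

View pics/top_c.png

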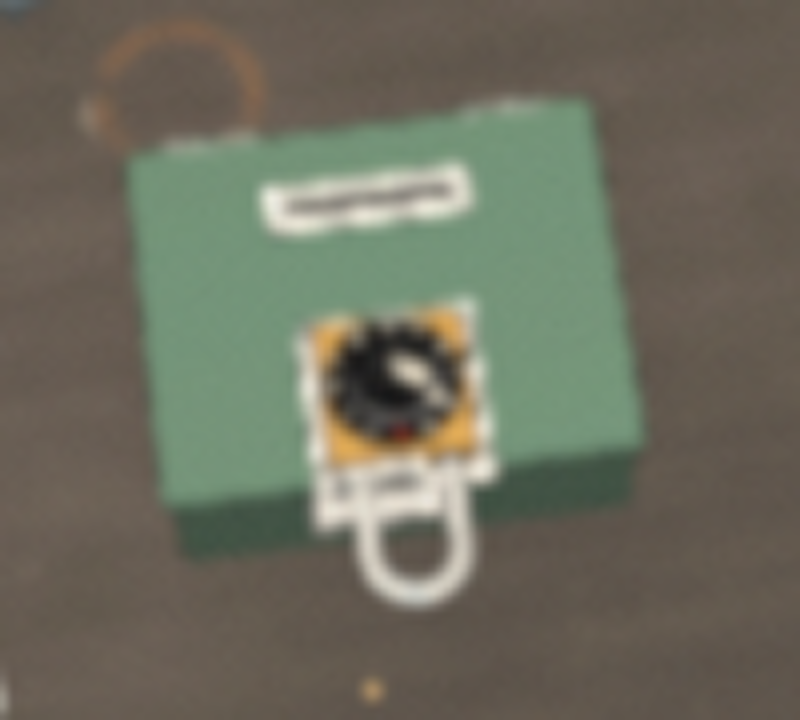

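View pics/scene_c.png

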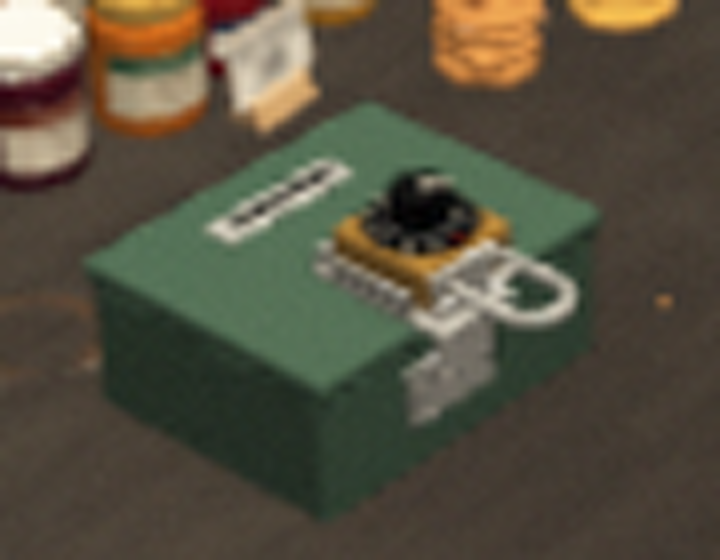

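```bash
python3 - <<'E'
from h import *
c=load('top')
f=lambda x,y,z: px(c,195+(x+.5)/8-.5,160+(y+.5)/8-.5,z=z)
P=[f(x,y,.092) for x,y in [(165,505),(645,447),(590,100),(130,157)]]
for p in P: print(p.round(4))
d=P[0]-P[1]; print(np.linalg.norm(d),np.linalg.norm(P[2]-P[1]),'yaw',np.degrees(np.arctan2(-d[0],d[1])),np.mean(P,0))
d=P[3]-P[2]; print(np.degrees(np.arctan2(-d[0],d[1])))
d=(P[3]-P[0]+P[2]-P[1]); print(np.degrees(np.arctan2(d[1],d[0])))
# lock corners z=.121
for x,y in [(312,325),(470,308),(490,450),(327,465)]: print('lock',f(x,y,.121).round(4))
print('knob',f(395,375,.14).round(4), 'bow', f(415,600,.108).round(4),'legs',f(362,520,.108).round(4),f(472,510,.108).round(4))
E
```

```text
[0.5054 0.142  0.092 ]
[ 0.4958 -0.0607  0.092 ]
[ 0.6604 -0.0681  0.092 ]
[0.6684 0.1347 0.092 ]
0.20298784894098268 0.16484129845206447 yaw -2.7183355339229576 [0.58249299 0.03697054 0.092     ]
-2.2388332551829095
-2.5724700052269887
lock [0.5631 0.0693 0.121 ]
lock [0.5591 0.0028 0.121 ]
lock [0.4947 0.0056 0.121 ]
lock [0.5    0.0729 0.121 ]
knob [0.5268 0.0395 0.14  ] bow [0.4403 0.0465 0.108 ] legs [0.4785 0.0623 0.108 ] [0.4748 0.0168 0.108 ]
```

```bash
cat >> h.py <<'E'
def go(target, yaw=None):
    """print shift in tool axes (mm) to target TCP; yaw= desired angle (deg) of tool y in world xy"""
    s=robot.read_state(); M=rot(s['ee_rot']); t=M.T@(np.array(target)-s['tcp_pos'])*1000
    y=np.degrees(np.arctan2(M[1,1],M[0,1]))
    print('t',round(s['clock'],2),'tcp',s['tcp_pos'].round(4),'xax',M[:,0].round(3),'yax',M[:,1].round(3),'yaw_y',y.round(2),'j',s['joint_positions'].round(3),'F',s['ft_force'].round(1),'T',s['torque'].round(2),'g',round(s['grip_width'],3))
    print('shift tool mm',t.round(1))
E
python3 -c "
from h import *
go([.5,.04,.28])"
```

```text
t 0.15 tcp [ 0.1967 -0.6453  0.222 ] xax [-0.     0.001 -1.   ] yax [ 0.292 -0.957 -0.001] yaw_y -73.05 j [ 1.167  0.478  0.022  1.556 -0.011  1.109 -0.083] F [-0.7 -0.2 -0. ] T [ 0.01  0.03 -0.03] g 0.997
shift tool mm [ -57.3 -567.1 -490. ]
```

```bash
python3 -m handwheel '[{"tx":-5,"ty":-46,"tz":-40},{"tx":-5,"ty":-46,"tz":-40},{"tx":-5,"ty":-46,"tz":-40},{"tx":-5,"ty":-46,"tz":-40},{"tx":-5,"ty":-46,"tz":-40},{"tx":-5,"ty":-46,"tz":-40},{"tx":-5,"ty":-46,"tz":-40},{"tx":-5,"ty":-46,"tz":-40},{"tx":-5,"ty":-46,"tz":-40},{"tx":-5,"ty":-46,"tz":-40},{"tx":-5,"ty":-46,"tz":-40},{"tx":-5,"ty":-46,"tz":-40}]'
python3 -c "
from h import *
go([.5,.04,.28])"
```

```text
t 0.15 tcp [ 0.1967 -0.6453  0.222 ] xax [-0.     0.001 -1.   ] yax [ 0.292 -0.957 -0.001] yaw_y -73.05 j [ 1.167  0.478  0.022  1.556 -0.011  1.109 -0.083] F [-0.7 -0.2 -0. ] T [ 0.01  0.03 -0.03] g 0.997
shift tool mm [ -57.3 -567.1 -490. ]invalid input
```

```bash
python3 -m handwheel '[{"roll":-10.6},{"roll":-10.6},{"roll":-10.6},{"roll":-10.6},{"roll":-10.6},{"roll":-10.6},{"roll":-10.6},{"roll":-10.6},{"roll":-10.6},{"roll":-10.6},{"roll":-10.6},{"roll":-10.6}]'
python3 -c "
from h import *
cap('wrist','w1.png')
go([.527,.04,.2])"
```

```text
t 0.2 tcp [ 0.1967 -0.6454  0.2221] xax [-0.     0.001 -1.   ] yax [ 0.292 -0.957 -0.001] yaw_y -73.05 j [ 1.167  0.478  0.022  1.556 -0.011  1.109 -0.083] F [-0.4 -0.7  0.8] T [ 0.    0.07 -0.03] g 0.996
shift tool mm [  22.6 -559.3 -515.8]invalid input
```

View pics/w1.png

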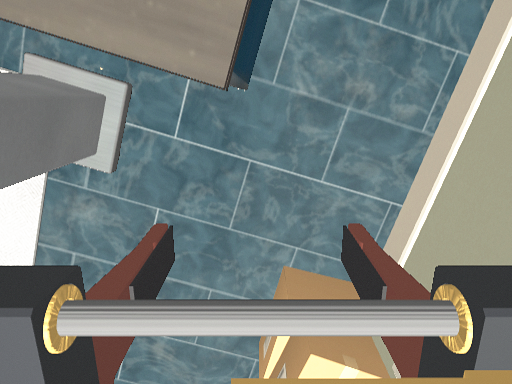

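```bash
python3 -m handwheel '[{"gripper":1,"tx":-5,"ty":-46,"tz":-40,"roll":0},{"gripper":1,"tx":-5,"ty":-46,"tz":-40,"roll":0},{"gripper":1,"tx":-5,"ty":-46,"tz":-40,"roll":0},{"gripper":1,"tx":-5,"ty":-46,"tz":-40,"roll":0},{"gripper":1,"tx":-5,"ty":-46,"tz":-40,"roll":0},{"gripper":1,"tx":-5,"ty":-46,"tz":-40,"roll":0},{"gripper":1,"tx":-5,"ty":-46,"tz":-40,"roll":0},{"gripper":1,"tx":-5,"ty":-46,"tz":-40,"roll":0},{"gripper":1,"tx":-5,"ty":-46,"tz":-40,"roll":0},{"gripper":1,"tx":-5,"ty":-46,"tz":-40,"roll":0},{"gripper":1,"tx":-5,"ty":-46,"tz":-40,"roll":0},{"gripper":1,"tx":-5,"ty":-46,"tz":-40,"roll":0}]'
python3 -c "
from h import *
go([.5,.04,.28])"
```

```text
clock: 1.7
tcp_pos: [0.4955, 0.0239, 0.283]
ee_rot: [2.063, 0.306, -2.062]
ft_force: [-0.1, -0.0, 0.2]
grip_width: 1.001
t 1.7 tcp [0.4955 0.0239 0.283 ] xax [ 0.001 -0.    -1.   ] yax [ 0.291 -0.957  0.001] yaw_y -73.08 j [ 0.277  0.16  -0.501  1.871  0.085  1.131 -1.531] F [-0.1 -0.   0.2] T [-0.04 -0.08 -0.  ] g 1.001
shift tool mm [  3.  -14.1  -9. ]
```

```bash
python3 -m handwheel '[{"gripper":1,"tx":0,"ty":-7,"tz":-4,"roll":-10.6},{"gripper":1,"tx":0,"ty":0,"tz":0,"roll":-10.6},{"gripper":1,"tx":0,"ty":0,"tz":0,"roll":-10.6},{"gripper":1,"tx":0,"ty":0,"tz":0,"roll":-10.6},{"gripper":1,"tx":0,"ty":0,"tz":0,"roll":-10.6},{"gripper":1,"tx":0,"ty":0,"tz":0,"roll":-10.6},{"gripper":1,"tx":0,"ty":0,"tz":0,"roll":-10.6},{"gripper":1,"tx":0,"ty":0,"tz":0,"roll":-10.6},{"gripper":1,"tx":0,"ty":0,"tz":0,"roll":-10.6},{"gripper":1,"tx":0,"ty":0,"tz":0,"roll":-10.6},{"gripper":1,"tx":0,"ty":0,"tz":0,"roll":-10.6},{"gripper":1,"tx":0,"ty":0,"tz":0,"roll":-10.6}]' >/dev/null;  python3 -m handwheel '[{"gripper":1,"tx":0,"ty":0,"tz":0,"roll":-10.6},{"gripper":1,"tx":0,"ty":0,"tz":0,"roll":-10.6},{"gripper":1,"tx":0,"ty":0,"tz":0,"roll":-10.6},{"gripper":1,"tx":0,"ty":0,"tz":0,"roll":-1.5}]'
python3 -c "
from h import *
cap('wrist','w2.png')
go([.527,.04,.2])"
```

```text
clock: 3.7
tcp_pos: [0.4967, 0.0299, 0.2825]
ee_rot: [0.035, 1.571, -0.035]
ft_force: [-0.8, 0.0, -0.9]
grip_width: 1.001
t 3.75 tcp [0.4967 0.03   0.2825] xax [-0.  0. -1.] yax [0.046 0.999 0.   ] yaw_y 87.37 j [ 0.561  0.218 -0.85   1.852  0.179  1.151  1.174] F [-0.5 -0.2  0.8] T [ 0.06 -0.19 -0.05] g 1.001
shift tool mm [82.5 11.4 29.8]
```

View pics/w2.png

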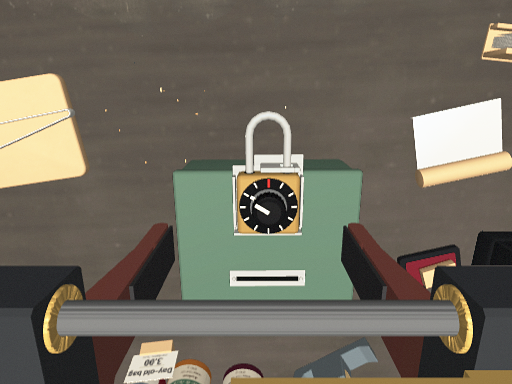

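```bash
python3 - <<'E'
from h import *
c=load('wrist'); crop(c,'w2c.png',220,100,320,250,4); crop(c,'w2d.png',225,165,310,240,9)
E
```

```text
(no output)
```

View pics/w2c.png

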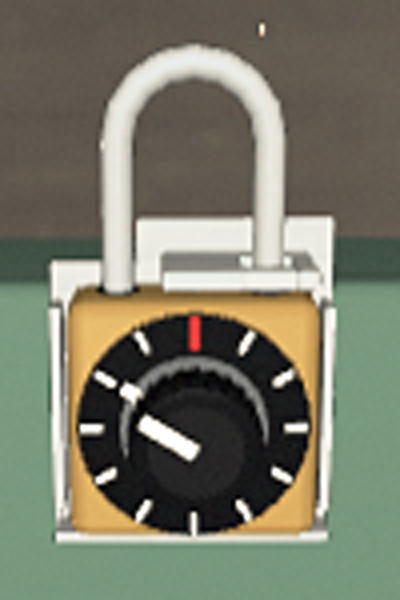

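View pics/w2d.png

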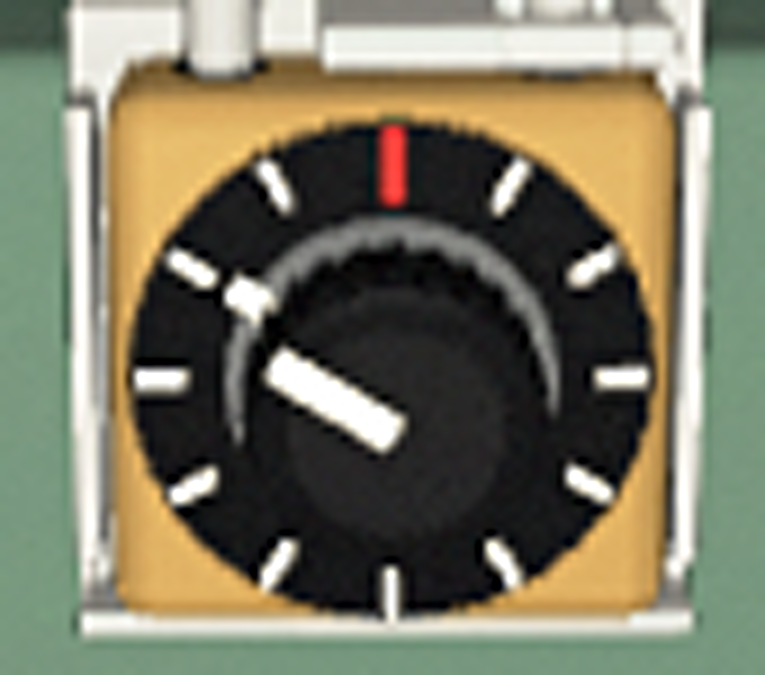

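```bash
python3 - <<'E'
from h import *
c=load('wrist')
f=lambda x,y,z: px(c,225+(x+.5)/9-.5,165+(y+.5)/9-.5,z=z)
g=lambda x,y,z: px(c,220+(x+.5)/4-.5,100+(y+.5)/4-.5,z=z)
print('dialc',f(392,370,.121),'edges',f(132,370,.121),f(652,370,.121))
print('knobtop',f(395,425,.1405), 'depth',px(c,268,210))
print('12-6 dir',f(392,122,.121)-f(392,618,.121))
print('bow',g(195,45,.112),'legL',g(105,210,.108),g(131,210,.108),'legR',g(253,210,.108),g(285,210,.108))
print('lockfront corners',g(70,290,.119),g(318,290,.119),'back',g(72,530,.119),g(320,530,.119))
print('plate',g(165,255,.118),g(320,265,.118),g(165,285,.118))
print('boxfront edge',g(0,265,.092),g(400,265,.092))
for u,v in [(245,125),(268,115),(291,140),(285,165),(240,150)]: print(u,v,px(c,u,v))
E
```

```text
dialc [0.5308614  0.03832941 0.121     ] edges [0.52956819 0.0092438  0.121     ] [0.53215429 0.0674048  0.121     ]
knobtop [0.53044525 0.03811479 0.1405    ] depth [0.52896991 0.03777187 0.13955343]
12-6 dir [-5.85011443e-02  2.14041526e-03 -5.55111512e-17]
bow [0.43824602 0.0422241  0.112     ] legL [0.47772105 0.01833076 0.108     ] [0.47801276 0.0248417  0.108     ] legR [0.47938104 0.05538636 0.108     ] [0.4797398  0.06339631 0.108     ]
lockfront corners [0.49535856 0.0091157  0.119     ] [0.49808619 0.07016982 0.119     ] back [0.55902925 0.00570801 0.119     ] [0.56187459 0.06995216 0.119     ]
plate [0.48784103 0.03287958 0.118     ] [0.4920421  0.07084726 0.118     ] [0.49536829 0.0325601  0.118     ]
boxfront edge [ 0.49381336 -0.01104229  0.092     ] [0.49855723 0.09505307 0.092     ]
245 125 [0.46008316 0.01437376 0.00066925]
268 115 [0.44206921 0.04171257 0.11241925]
291 140 [ 4.82245114e-01  7.35589658e-02 -2.47655409e-04]
285 165 [0.49187714 0.05696034 0.1115369 ]
240 150 [ 0.49248674  0.00590134 -0.00064033]
```

```bash
python3 - <<'E'
from h import *
go([.5305,.0382,.126])
E
```

```text
t 3.75 tcp [0.4967 0.03   0.2825] xax [-0.  0. -1.] yax [0.046 0.999 0.   ] yaw_y 87.37 j [ 0.561  0.218 -0.85   1.852  0.179  1.151  1.174] F [-0.5 -0.2  0.8] T [ 0.06 -0.19 -0.05] g 1.001
shift tool mm [156.5   9.8  33.4]
```

```bash
python3 -m handwheel '[{"gripper":1,"tx":0,"ty":4.9,"tz":16.7,"roll":0},{"gripper":1,"tx":0,"ty":4.9,"tz":16.7,"roll":0},{"gripper":1,"tx":50,"ty":0,"tz":0,"roll":0},{"gripper":1,"tx":50,"ty":0,"tz":0,"roll":0},{"gripper":0.6,"tx":30,"ty":0,"tz":0,"roll":0},{"gripper":0.6,"tx":0,"ty":0,"tz":0,"roll":0}]'
python3 -c "
from h import *
cap('wrist','w3.png')
go([.5305,.0382,.126])"
```

```text
clock: 4.5
tcp_pos: [0.5299, 0.0388, 0.1504]
ee_rot: [0.035, 1.575, -0.035]
ft_force: [-0.3, 0.2, 0.1]
grip_width: 0.812
t 4.55 tcp [0.5311 0.0391 0.1522] xax [-0.002  0.001 -1.   ] yax [0.044 0.999 0.001] yaw_y 87.46 j [ 0.432  0.435 -0.777  1.924  0.375  0.934  1.   ] F [ 0.5 -0.8  0.6] T [ 0.06 -0.13  0.  ] g 0.769
shift tool mm [26.2 -1.  -0.5]
```

View pics/w3.png

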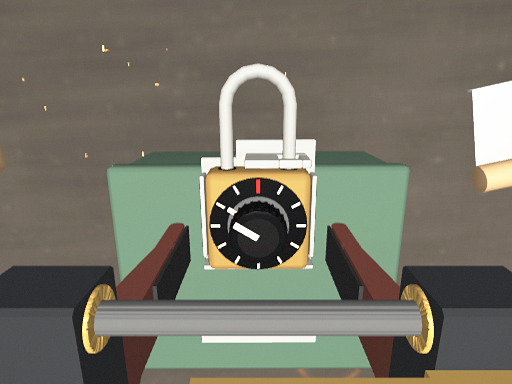

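```bash
python3 -m handwheel '[{"gripper":0.6,"tx":13,"ty":-0.5,"tz":0,"roll":0},{"gripper":0.6,"tx":13,"ty":-0.5,"tz":0,"roll":0},{"gripper":0.3,"tx":0,"ty":0,"tz":0,"roll":0},{"gripper":0.2,"tx":0,"ty":0,"tz":0,"roll":0},{"gripper":0.2,"tx":0,"ty":0,"tz":0,"roll":0},{"gripper":0.2,"tx":0,"ty":0,"tz":0,"roll":0},{"gripper":0.2,"tx":0,"ty":0,"tz":0,"roll":0}]'
python3 -c "
from h import *
c=cap('wrist','w4.png');crop(c,'w4c.png',160,60,360,300,3)
go([.5305,.0382,.126])"
```

```text
clock: 5.42
tcp_pos: [0.5309, 0.0376, 0.127]
ee_rot: [0.035, 1.57, -0.035]
ft_force: [0.6, 0.7, 1.7]
grip_width: 0.355
t 5.47 tcp [0.5309 0.0376 0.127 ] xax [ 0.001  0.    -1.   ] yax [0.044 0.999 0.   ] yaw_y 87.46 j [ 0.415  0.466 -0.757  1.947  0.41   0.886  0.972] F [-0.3  0.5  1.7] T [ 0.27 -0.14  0.04] g 0.354
shift tool mm [ 1.   0.5 -0.4]
```

View pics/w4c.png

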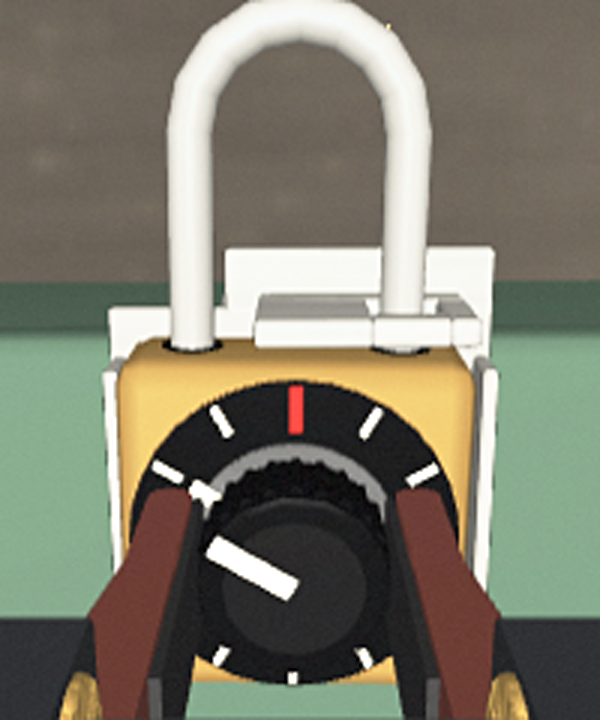

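```bash
python3 -m handwheel '[{"gripper":0.2,"tx":0,"ty":0,"tz":0,"roll":9},{"gripper":0.2,"tx":0,"ty":0,"tz":0,"roll":9},{"gripper":0.2,"tx":0,"ty":0,"tz":0,"roll":9},{"gripper":0.2,"tx":0,"ty":0,"tz":0,"roll":9},{"gripper":0.2,"tx":0,"ty":0,"tz":0,"roll":9},{"gripper":0.2,"tx":0,"ty":0,"tz":0,"roll":9},{"gripper":0.2,"tx":0,"ty":0,"tz":0,"roll":9},{"gripper":0.2,"tx":0,"ty":0,"tz":0,"roll":9},{"gripper":0.2,"tx":0,"ty":0,"tz":0,"roll":9},{"gripper":0.2,"tx":0,"ty":0,"tz":0,"roll":9},{"gripper":0.2,"tx":0,"ty":0,"tz":0,"roll":9},{"gripper":0.2,"tx":0,"ty":0,"tz":0,"roll":9}]'
python3 -c "
from h import *
c=cap('wrist','w5.png')
go([.5305,.0382,.126])"
```

```text
clock: 6.98
tcp_pos: [0.5316, 0.0382, 0.1271]
ee_rot: [1.474, 1.015, -1.469]
ft_force: [3.2, 2.0, -0.3]
grip_width: 0.357
t 7.03 tcp [0.5315 0.0382 0.1271] xax [ 0.002  0.001 -1.   ] yax [ 0.933 -0.361  0.001] yaw_y -21.16 j [ 0.086  0.383 -0.336  1.967  0.169  0.816 -0.713] F [1.1 1.7 0.6] T [ 0.45 -0.36 -0.06] g 0.354
shift tool mm [ 1.1 -0.9  0.4]
```

View pics/w5.png

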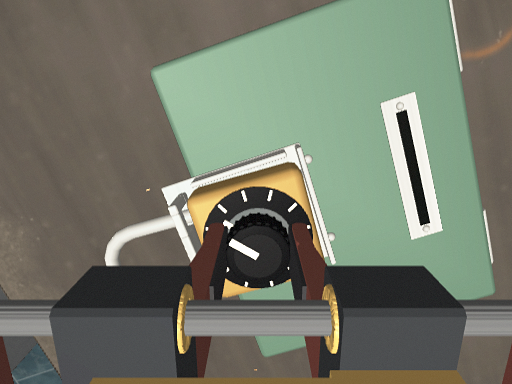

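```bash
python3 -m handwheel '[{"gripper":0.2,"tx":0,"ty":0,"tz":0,"roll":6},{"gripper":0.2,"tx":0,"ty":0,"tz":0,"roll":5.5},{"gripper":0.2,"tx":0,"ty":0,"tz":0,"roll":0},{"gripper":0.2,"tx":0,"ty":0,"tz":0,"roll":0}]'
python3 -c "
from h import *
c=cap('wrist','w6.png');crop(c,'w6c.png',150,140,350,300,4);cap('top')
go([.5305,.0382,.126]); print(c['xyz'],rot(c['orientation']))"
```

```text
clock: 7.52
tcp_pos: [0.5312, 0.038, 0.127]
ee_rot: [1.607, 0.893, -1.605]
ft_force: [1.3, 2.3, 1.8]
grip_width: 0.36
t 7.62 tcp [0.5312 0.038  0.127 ] xax [ 0.001  0.001 -1.   ] yax [ 0.849 -0.529  0.001] yaw_y -31.94 j [ 0.053  0.378 -0.296  1.97   0.148  0.812 -0.882] F [2.6 4.2 3.1] T [ 0.77 -0.5  -0.02] g 0.353
shift tool mm [ 1.  -0.7  0.2]
[0.57068001 0.1013286  0.28901266] [[ 0.84915985 -0.50837602 -0.14311312]
 [-0.52813292 -0.81647115 -0.23334627]
 [ 0.00177991  0.27373103 -0.96180463]]
```

View pics/w6c.png

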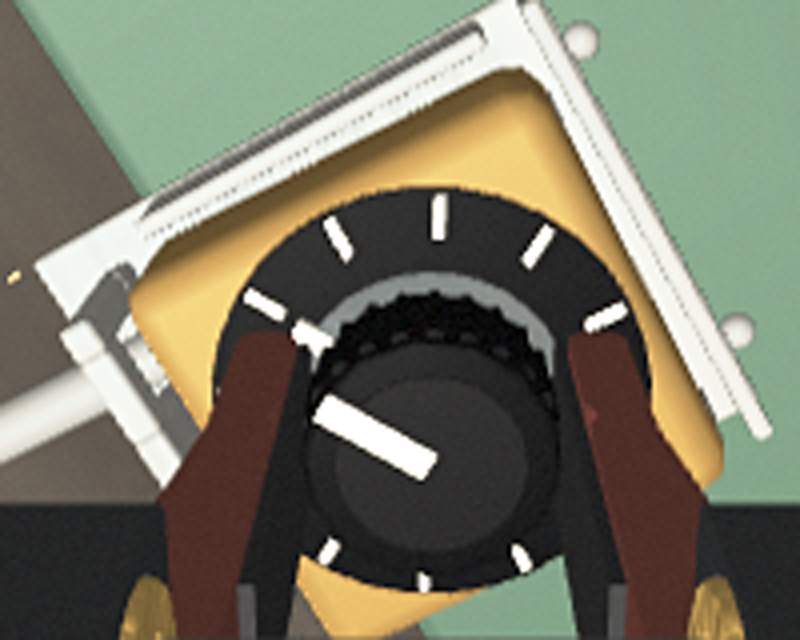

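```bash
python3 -m handwheel '[{"gripper":0.2,"tx":0,"ty":0,"tz":0,"roll":3},{"gripper":0.2,"tx":0,"ty":0,"tz":0,"roll":0}]'
python3 -c "
from h import *
c=cap('wrist','w7.png');crop(c,'w7c.png',150,140,350,300,4)
go([.5305,.0382,.126])"
```

```text
clock: 7.88
tcp_pos: [0.5311, 0.0379, 0.127]
ee_rot: [1.644, 0.856, -1.641]
ft_force: [1.9, 3.2, 3.0]
grip_width: 0.351
t 7.92 tcp [0.5311 0.0379 0.127 ] xax [ 0.001  0.    -1.   ] yax [ 0.82  -0.573  0.001] yaw_y -34.93 j [ 0.044  0.377 -0.284  1.971  0.143  0.811 -0.929] F [2.9 3.4 3.2] T [ 0.92 -0.61  0.12] g 0.358
shift tool mm [ 1.  -0.7  0.1]
```

View pics/w7c.png

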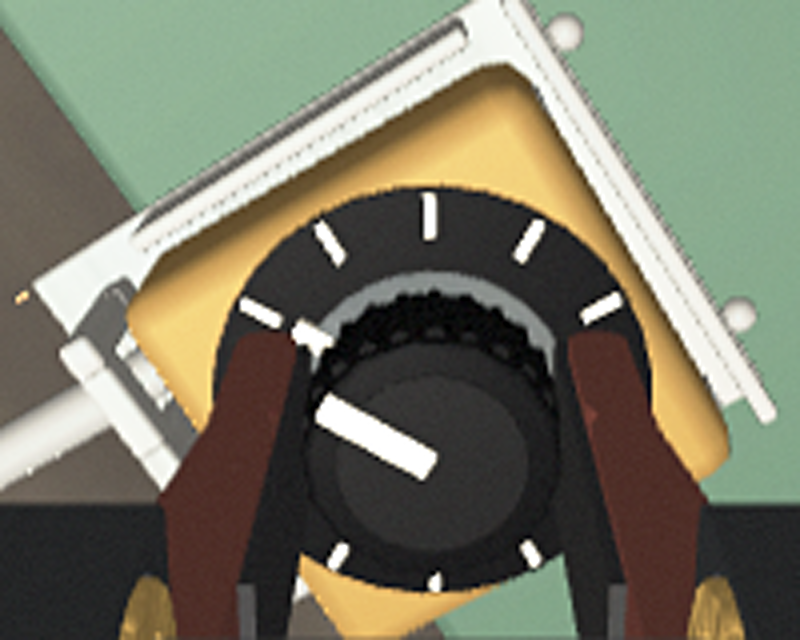

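```bash
python3 -m handwheel '[{"gripper":0.2,"tx":0,"ty":0,"tz":0,"roll":-9},{"gripper":0.2,"tx":0,"ty":0,"tz":0,"roll":-9},{"gripper":0.2,"tx":0,"ty":0,"tz":0,"roll":-9},{"gripper":0.2,"tx":0,"ty":0,"tz":0,"roll":-9},{"gripper":0.2,"tx":0,"ty":0,"tz":0,"roll":-9},{"gripper":0.2,"tx":0,"ty":0,"tz":0,"roll":-9},{"gripper":0.2,"tx":0,"ty":0,"tz":0,"roll":-9},{"gripper":0.2,"tx":0,"ty":0,"tz":0,"roll":-9},{"gripper":0.2,"tx":0,"ty":0,"tz":0,"roll":-9},{"gripper":0.2,"tx":0,"ty":0,"tz":0,"roll":-9},{"gripper":0.2,"tx":0,"ty":0,"tz":0,"roll":0},{"gripper":0.2,"tx":0,"ty":0,"tz":0,"roll":0}]'
python3 -c "
from h import *
c=cap('wrist','w8.png');crop(c,'w8c.png',150,140,350,300,4)
go([.5305,.0382,.126])"
```

```text
clock: 9.43
tcp_pos: [0.5301, 0.0378, 0.1269]
ee_rot: [0.478, 1.518, -0.478]
ft_force: [-1.0, 3.8, 7.3]
grip_width: 0.362
t 9.47 tcp [0.5301 0.0378 0.127 ] xax [-0.001  0.    -1.   ] yax [ 0.573  0.82  -0.   ] yaw_y 55.06 j [ 0.317  0.432 -0.627  1.954  0.33   0.859  0.475] F [-0.7  3.4  7.5] T [0.87 0.11 0.06] g 0.358
shift tool mm [1.  0.6 0.1]
```

View pics/w8c.png

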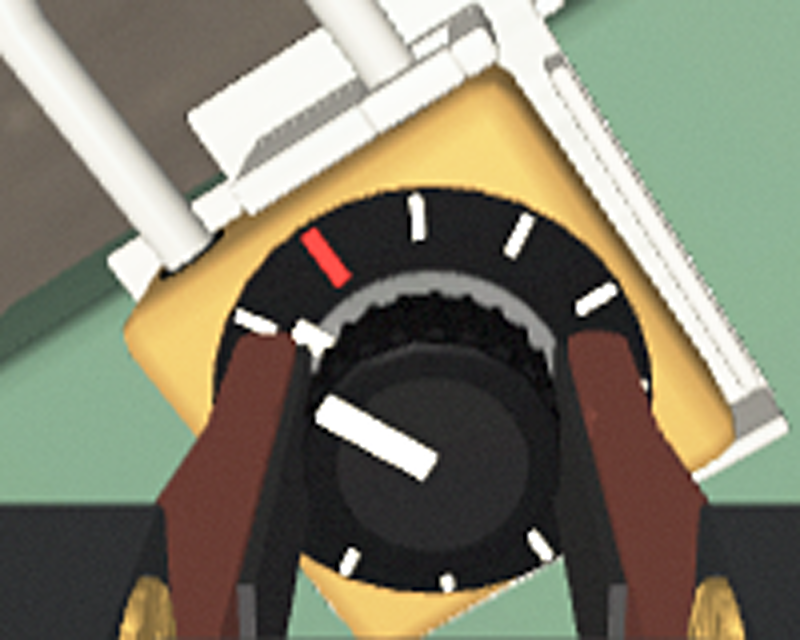

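```bash
python3 -m handwheel '[{"gripper":0.2,"tx":0,"ty":0,"tz":0,"roll":-5},{"gripper":0.2,"tx":0,"ty":0,"tz":0,"roll":0}]'
python3 -c "
from h import *
c=cap('wrist','w9.png');crop(c,'w9c.png',150,140,350,300,4)
go([.5305,.0382,.126])"
```

```text
clock: 9.72
tcp_pos: [0.5301, 0.0378, 0.1269]
ee_rot: [0.409, 1.533, -0.409]
ft_force: [-1.0, 3.5, 7.7]
grip_width: 0.357
t 9.78 tcp [0.5301 0.0378 0.127 ] xax [-0.001  0.    -1.   ] yax [ 0.499  0.867 -0.   ] yaw_y 60.08 j [ 0.332  0.436 -0.647  1.953  0.342  0.863  0.553] F [-1.4  4.6  8.2] T [0.89 0.07 0.08] g 0.362
shift tool mm [1.  0.6 0.2]
```

View pics/w9c.png

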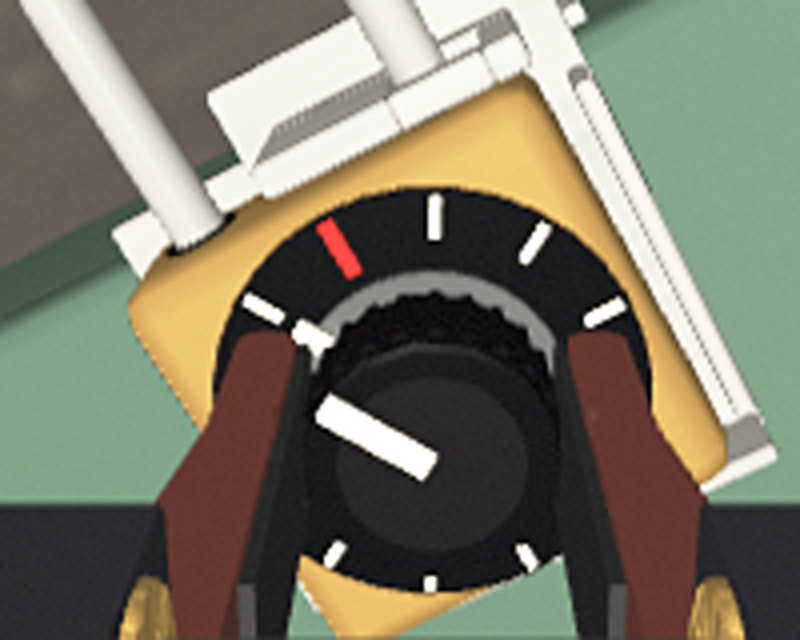

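```bash
python3 -m handwheel '[{"gripper":0.7,"tx":0,"ty":0,"tz":0,"roll":0},{"gripper":0.7,"tx":0,"ty":0,"tz":0,"roll":0},{"gripper":0.7,"tx":0,"ty":0,"tz":0,"roll":0},{"gripper":0.8,"tx":-20,"ty":0,"tz":0,"roll":0},{"gripper":0.8,"tx":-40,"ty":0,"tz":0,"roll":0},{"gripper":0.8,"tx":-10,"ty":0,"tz":0,"roll":-10},{"gripper":0.8,"tx":0,"ty":0,"tz":0,"roll":-9},{"gripper":0.8,"tx":0,"ty":0,"tz":-30,"roll":-9},{"gripper":0.8,"tx":0,"ty":0,"tz":0,"roll":0}]'
python3 -c "
from h import *
c=cap('wrist','w10.png');crop(c,'w10c.png',180,60,340,260,3)
go([.468,.0405,.095])"
```

```text
clock: 10.9
tcp_pos: [0.4994, 0.043, 0.1963]
ee_rot: [0.026, 1.572, -0.028]
ft_force: [0.6, -0.0, 0.8]
grip_width: 0.802
t 10.95 tcp [0.5007 0.0427 0.1966] xax [-0.    -0.001 -1.   ] yax [ 0.037  0.999 -0.001] yaw_y 87.87 j [ 0.469  0.323 -0.806  1.947  0.28   0.985  1.066] F [ 0.6  0.1 -0.1] T [ 0.04 -0.16 -0.01] g 0.802
shift tool mm [101.6  -3.3 -32.5]
```

View pics/w10.png

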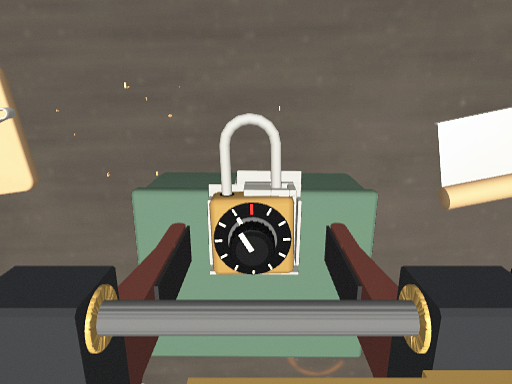

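View pics/w10c.png

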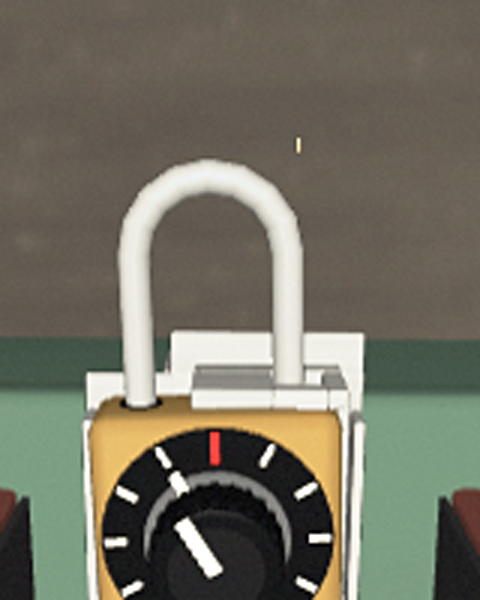

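```bash
python3 - <<'E'
from h import *
c=load('wrist')
g=lambda x,y,z: px(c,180+(x+.5)/3-.5,60+(y+.5)/3-.5,z=z)
print('row290 legs',[g(x,290,.108).round(4)[:2] for x in (121,153,273,302)])
print('row380 legs',[g(x,375,.108).round(4)[:2] for x in (126,158,274,303)])
print('bow',g(208,162,.110),'bodyfront',g(105,405,.119),g(330,410,.119),'plate lower front',g(170,335,.095),g(365,335,.095),'plate', g(190,370,.119),g(330,380,.119))
print('depth bow', px(c,180+208/3,60+168/3), px(c,180+210/3,60+350/3))
E
```

```text
row290 legs [array([0.4686, 0.0153]), array([0.4689, 0.0232]), array([0.4699, 0.0532]), array([0.4702, 0.0604])]
row380 legs [array([0.4906, 0.0151]), array([0.4909, 0.0233]), array([0.4919, 0.0529]), array([0.4921, 0.0603])]
bow [0.43810832 0.03830819 0.11      ] bodyfront [0.49517099 0.01080957 0.119     ] [0.49831318 0.06615211 0.119     ] plate lower front [0.48341738 0.02591407 0.095     ] [0.48516548 0.07766842 0.095     ] plate [0.48697971 0.03214196 0.119     ] [0.49065268 0.06621864 0.119     ]
depth bow [0.43968845 0.03851196 0.11110134] [0.48819007 0.03661829 0.09483277]
```

```bash
python3 -m handwheel '[{"gripper":0.8,"tx":0,"ty":-3,"tz":-36,"roll":-1},{"gripper":0.8,"tx":30,"ty":0,"tz":0,"roll":0},{"gripper":0.8,"tx":30,"ty":0,"tz":0,"roll":0},{"gripper":0.8,"tx":0,"ty":0,"tz":0,"roll":0}]'
python3 -c "
from h import *
c=cap('wrist','w11.png')
go([.465,.038,.094])"
```

```text
clock: 11.45
tcp_pos: [0.4642, 0.041, 0.1352]
ee_rot: [0.016, 1.574, -0.016]
ft_force: [-0.5, 0.7, 0.7]
grip_width: 0.801
t 11.5 tcp [0.4652 0.0414 0.1364] xax [-0.002  0.    -1.   ] yax [0.019 1.    0.   ] yaw_y 88.88 j [ 0.453  0.351 -0.792  2.08   0.334  0.839  1.016] F [0.2 0.4 0.3] T [-0.05 -0.18  0.02] g 0.8
shift tool mm [42.4 -3.4 -0. ]
```

View pics/w11.png

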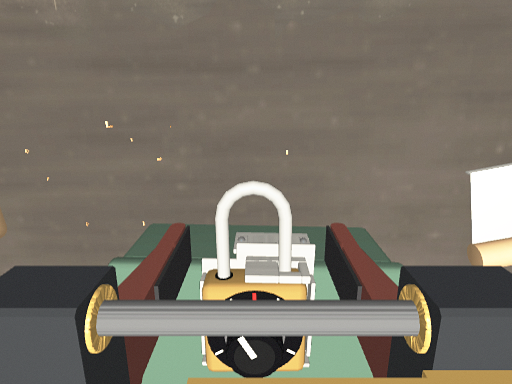

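```bash
python3 -m handwheel '[{"gripper":0.8,"tx":21,"ty":-3,"tz":0,"roll":0},{"gripper":0.8,"tx":21,"ty":0,"tz":0,"roll":0},{"gripper":0.5,"tx":0,"ty":0,"tz":0,"roll":0},{"gripper":0.4,"tx":0,"ty":0,"tz":0,"roll":0},{"gripper":0.4,"tx":0,"ty":0,"tz":0,"roll":0},{"gripper":0.4,"tx":0,"ty":0,"tz":0,"roll":0}]'
python3 -c "
from h import *
c=cap('wrist','w12.png')
go([.465,.038,.094])"
```

```text
clock: 12.25
tcp_pos: [0.4659, 0.0386, 0.0956]
ee_rot: [0.015, 1.569, -0.015]
ft_force: [-0.4, 0.4, 2.9]
grip_width: 0.514
t 12.3 tcp [0.4659 0.0386 0.0955] xax [ 0.002  0.    -1.   ] yax [0.019 1.    0.   ] yaw_y 88.94 j [ 0.412  0.415 -0.749  2.114  0.412  0.757  0.952] F [ 0.5 -0.3  4.4] T [ 0.08 -0.24 -0.05] g 0.512
shift tool mm [ 1.5 -0.6 -0.9]
```

View pics/w12.png

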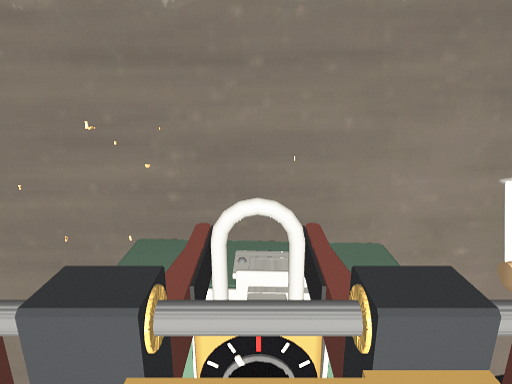

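```bash
python3 -m handwheel '[{"gripper":0.4,"tx":0,"ty":0,"tz":-4,"roll":0},{"gripper":0.4,"tx":0,"ty":0,"tz":-4,"roll":0},{"gripper":0.4,"tx":0,"ty":0,"tz":-4,"roll":0},{"gripper":0.4,"tx":0,"ty":0,"tz":0,"roll":0}]'
python3 -c "
from h import *
c=cap('wrist','w13.png')
go([.465,.038,.094])"
```

```text
clock: 12.8
tcp_pos: [0.4524, 0.0388, 0.0946]
ee_rot: [0.014, 1.571, -0.014]
ft_force: [-1.2, -0.2, 5.0]
grip_width: 0.513
t 12.85 tcp [0.4523 0.0388 0.0946] xax [-0.001 -0.    -1.   ] yax [ 0.018  1.    -0.   ] yaw_y 88.97 j [ 0.418  0.399 -0.756  2.142  0.404  0.745  0.95 ] F [-1.2  0.8  5.3] T [ 0.36 -0.09  0.06] g 0.517
shift tool mm [ 0.6 -0.5 12.7]
```

View pics/w13.png

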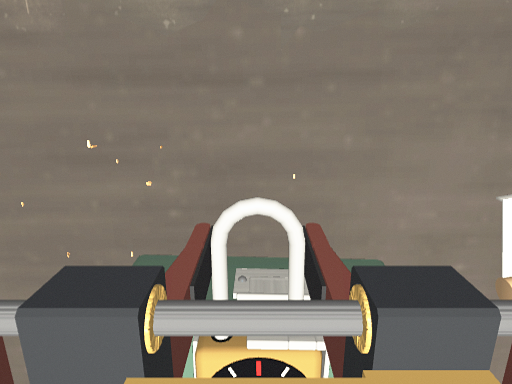

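```bash
python3 -m handwheel '[{"gripper":0.4,"tx":0,"ty":0,"tz":-4,"roll":0},{"gripper":0.4,"tx":0,"ty":0,"tz":-4,"roll":0},{"gripper":0.4,"tx":0,"ty":0,"tz":-2,"roll":0},{"gripper":0.4,"tx":0,"ty":0,"tz":0,"roll":0}]'
python3 -c "
from h import *
go([.465,.038,.094])"
```

```text
clock: 13.35
tcp_pos: [0.4425, 0.0389, 0.0946]
ee_rot: [0.014, 1.571, -0.014]
ft_force: [0.5, 0.9, 3.0]
grip_width: 0.512
t 13.35 tcp [0.4425 0.0389 0.0946] xax [-0.001 -0.    -1.   ] yax [ 0.018  1.    -0.   ] yaw_y 88.96 j [ 0.424  0.385 -0.763  2.163  0.397  0.735  0.949] F [0.5 0.9 3. ] T [ 0.34 -0.29  0.04] g 0.512
shift tool mm [ 0.5 -0.5 22.5]
```

```bash
python3 -m handwheel '[{"gripper":0.4,"tx":0,"ty":0,"tz":-2,"roll":0},{"gripper":0.4,"tx":0,"ty":0,"tz":0,"roll":0}]'
python3 -c "
from h import *
cap('wrist','w14.png');go([.465,.038,.094])"
```

```text
clock: 13.6
tcp_pos: [0.4412, 0.0389, 0.0947]
ee_rot: [0.015, 1.57, -0.014]
ft_force: [2.7, -0.3, 2.6]
grip_width: 0.512
t 13.65 tcp [0.4412 0.0389 0.0947] xax [ 0.  0. -1.] yax [0.018 1.    0.   ] yaw_y 88.95 j [ 0.425  0.382 -0.764  2.166  0.396  0.732  0.949] F [2.2 0.4 3. ] T [ 0.25 -0.71 -0.05] g 0.514
shift tool mm [ 0.7 -0.5 23.8]
```

View pics/w14.png

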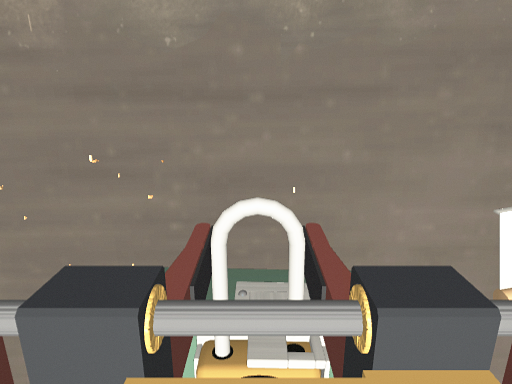

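```bash
python3 -m handwheel '[{"gripper":0.4,"tx":0,"ty":0,"tz":-2,"roll":0},{"gripper":0.4,"tx":0,"ty":0,"tz":0,"roll":0}]'
python3 -c "
from h import *
go([.465,.038,.094])"
```

```text
clock: 13.9
tcp_pos: [0.4409, 0.0391, 0.0952]
ee_rot: [0.016, 1.567, -0.014]
ft_force: [6.7, -0.4, 1.3]
grip_width: 0.513
t 13.9 tcp [0.4409 0.0391 0.0952] xax [ 0.004  0.001 -1.   ] yax [0.019 1.    0.001] yaw_y 88.91 j [ 0.426  0.379 -0.765  2.169  0.395  0.729  0.949] F [ 6.7 -0.4  1.3] T [ 0.07 -1.55 -0.07] g 0.513
shift tool mm [ 1.3 -0.6 24.2]
```

```bash
python3 -m handwheel '[{"gripper":0.4,"tx":0,"ty":0,"tz":-2,"roll":0},{"gripper":0.4,"tx":0,"ty":0,"tz":0,"roll":0}]'
python3 -c "
from h import *
cap('wrist','w15.png');go([.465,.038,.094])"
```

```text
clock: 14.15
tcp_pos: [0.4407, 0.0392, 0.0958]
ee_rot: [0.017, 1.564, -0.014]
ft_force: [11.5, -1.1, 0.1]
grip_width: 0.513
t 14.2 tcp [0.4406 0.0392 0.0957] xax [ 0.007  0.002 -1.   ] yax [0.02  1.    0.002] yaw_y 88.88 j [ 0.427  0.376 -0.766  2.171  0.395  0.725  0.949] F [10.1  0.2 -0.6] T [-0.12 -2.42 -0.21] g 0.514
shift tool mm [ 1.9 -0.7 24.4]
```

View pics/w15.png

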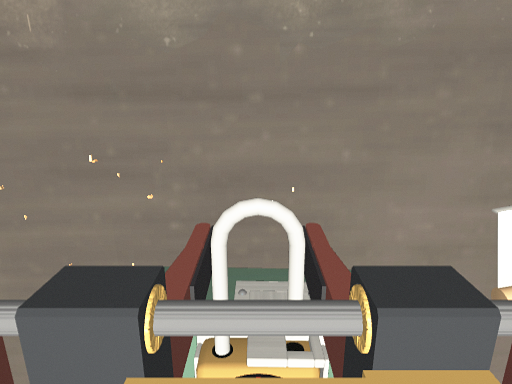

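```bash
python3 -m handwheel '[{"gripper":0.4,"tx":0,"ty":0,"tz":3.5,"roll":0},{"gripper":0.8,"tx":0,"ty":0,"tz":0,"roll":0},{"gripper":0.8,"tx":0,"ty":0,"tz":0,"roll":0},{"gripper":0.8,"tx":0,"ty":0,"tz":0,"roll":0},{"gripper":0.8,"tx":-20,"ty":0,"tz":0,"roll":0},{"gripper":0.8,"tx":-40,"ty":0,"tz":0,"roll":0},{"gripper":0.8,"tx":-40,"ty":0,"tz":0,"roll":0},{"gripper":0.8,"tx":-20,"ty":0,"tz":40,"roll":0},{"gripper":0.8,"tx":0,"ty":0,"tz":20,"roll":0},{"gripper":0.8,"tx":0,"ty":0,"tz":0,"roll":0}]'
python3 -c "
from h import *
c=cap('wrist','w16.png');crop(c,'w16c.png',190,70,320,270,3);cap('scene')
go([.529,.038,.126])"
```

```text
clock: 15.45
tcp_pos: [0.5009, 0.0378, 0.2144]
ee_rot: [0.015, 1.571, -0.014]
ft_force: [-0.9, 0.1, -0.7]
grip_width: 0.797
t 15.55 tcp [0.4992 0.0379 0.214 ] xax [-0.002 -0.    -1.   ] yax [ 0.018  1.    -0.   ] yaw_y 88.98 j [ 0.506  0.304 -0.833  1.93   0.262  1.021  1.11 ] F [0.2 0.3 0. ] T [ 0.1  -0.12 -0.01] g 0.802
shift tool mm [87.9  0.6 30. ]
```

View pics/w16c.png

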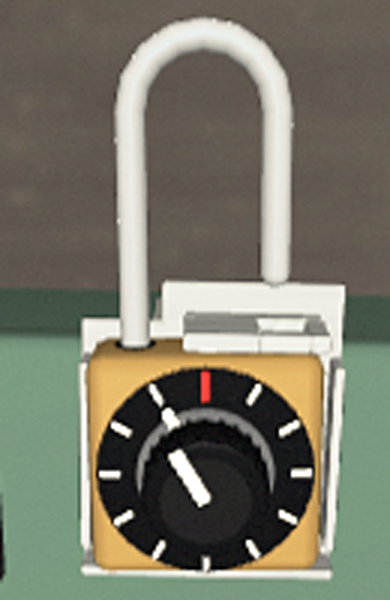

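```bash
python3 - <<'E'
from h import *
c=load('wrist')
g=lambda x,y,z: px(c,190+(x+.5)/3-.5,70+(y+.5)/3-.5,z=z)
print('dial',g(204.5,468,.121),'knob',g(206,490,.1405),'bow',g(203,18,.110),'front',g(105,345,.119),g(320,355,.119),'12',g(205,372,.121)-g(207,568,.121))
E
```

```text
dial [0.52882593 0.03694872 0.121     ] knob [0.52691413 0.03736937 0.1405    ] bow [0.41315868 0.03872058 0.11      ] front [0.49454945 0.01145614 0.119     ] [0.49831764 0.06792184 0.119     ] 12 [-0.05676218  0.00049217  0.        ]
```

```bash
python3 -m handwheel '[{"gripper":0.8,"tx":0,"ty":-1,"tz":14,"roll":0},{"gripper":0.8,"tx":0,"ty":0,"tz":14,"roll":0},{"gripper":0.8,"tx":0,"ty":0,"tz":0,"roll":9.9},{"gripper":0.8,"tx":0,"ty":0,"tz":0,"roll":9.9},{"gripper":0.8,"tx":0,"ty":0,"tz":0,"roll":9.9},{"gripper":0.8,"tx":0,"ty":0,"tz":0,"roll":9.9},{"gripper":0.8,"tx":0,"ty":0,"tz":0,"roll":9.9},{"gripper":0.8,"tx":0,"ty":0,"tz":0,"roll":9.9},{"gripper":0.8,"tx":0,"ty":0,"tz":0,"roll":9.9},{"gripper":0.8,"tx":0,"ty":0,"tz":0,"roll":9.9},{"gripper":0.8,"tx":0,"ty":0,"tz":0,"roll":9.9},{"gripper":0.8,"tx":0,"ty":0,"tz":0,"roll":0}]'
python3 -c "
from h import *
go([.528,.037,.126])"
```

```text
clock: 17.05
tcp_pos: [0.529, 0.0364, 0.2146]
ee_rot: [1.21, 1.209, -1.21]
ft_force: [-1.5, -0.3, 0.3]
grip_width: 0.8
t 17.05 tcp [0.529  0.0364 0.2146] xax [-0. -0. -1.] yax [ 1.    -0.001 -0.   ] yaw_y -0.05 j [ 0.248  0.293 -0.519  1.881  0.17   1.011 -0.345] F [-1.5 -0.3  0.3] T [-0.04 -0.03  0.01] g 0.8
shift tool mm [88.6 -1.  -0.6]
```

```bash
python3 -m handwheel '[{"gripper":0.6,"tx":40,"ty":0,"tz":0,"roll":0},{"gripper":0.6,"tx":30,"ty":0,"tz":0,"roll":0},{"gripper":0.6,"tx":10,"ty":0,"tz":0,"roll":0},{"gripper":0.6,"tx":8,"ty":0,"tz":0,"roll":0},{"gripper":0.3,"tx":0,"ty":0,"tz":0,"roll":0},{"gripper":0.2,"tx":0,"ty":0,"tz":0,"roll":0},{"gripper":0.2,"tx":0,"ty":0,"tz":0,"roll":0},{"gripper":0.2,"tx":0,"ty":0,"tz":0,"roll":0},{"gripper":0.2,"tx":0,"ty":0,"tz":0,"roll":0}]'
python3 -c "
from h import *
cap('wrist','w17.png')
go([.528,.037,.126])"
```

```text
clock: 18.18
tcp_pos: [0.5294, 0.0364, 0.1275]
ee_rot: [1.212, 1.207, -1.21]
ft_force: [1.2, -0.6, 5.8]
grip_width: 0.357
t 18.23 tcp [0.5294 0.0364 0.1275] xax [ 0.002  0.    -1.   ] yax [ 1.    -0.003  0.002] yaw_y -0.16 j [ 0.213  0.401 -0.491  1.964  0.252  0.834 -0.418] F [ 0.9 -0.1  5.6] T [-0.09 -0.15  0.02] g 0.354
shift tool mm [ 1.5 -1.4 -0.6]
```

View pics/w17.png

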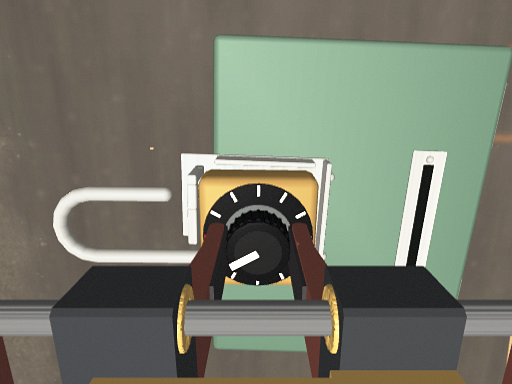

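```bash
python3 -m handwheel '[{"gripper":0.2,"tx":-4,"ty":0,"tz":0,"roll":0},{"gripper":0.2,"tx":-4,"ty":0,"tz":0,"roll":0},{"gripper":0.2,"tx":-4,"ty":0,"tz":0,"roll":0},{"gripper":0.2,"tx":-4,"ty":0,"tz":0,"roll":0},{"gripper":0.2,"tx":-4,"ty":0,"tz":0,"roll":0},{"gripper":0.2,"tx":0,"ty":0,"tz":0,"roll":0}]'
python3 -c "
from h import *
cap('wrist','w18.png');c=cap('scene');crop(c,'s18.png',195,145,285,235,8)
go([.528,.037,.126])"
```

```text
clock: 18.98
tcp_pos: [0.5285, 0.0362, 0.1471]
ee_rot: [1.211, 1.207, -1.211]
ft_force: [2.6, -1.7, -3.4]
grip_width: 0.353
t 19.07 tcp [0.5286 0.0361 0.1469] xax [ 0. -0. -1.] yax [ 1.    -0.003  0.   ] yaw_y -0.16 j [ 0.223  0.375 -0.5    1.949  0.231  0.874 -0.4  ] F [ 2.5 -0.8 -3.7] T [-0.19 -0.9  -0.03] g 0.356
shift tool mm [20.9 -0.6 -0.9]
```

View pics/w18.png

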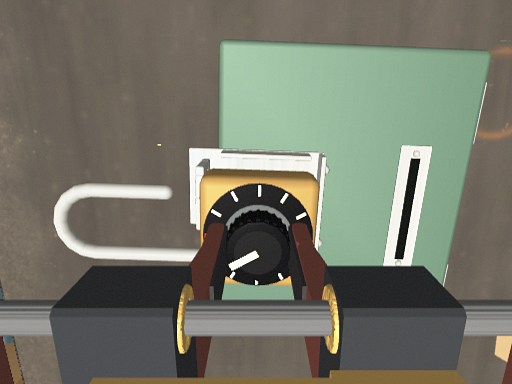

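View pics/s18.png

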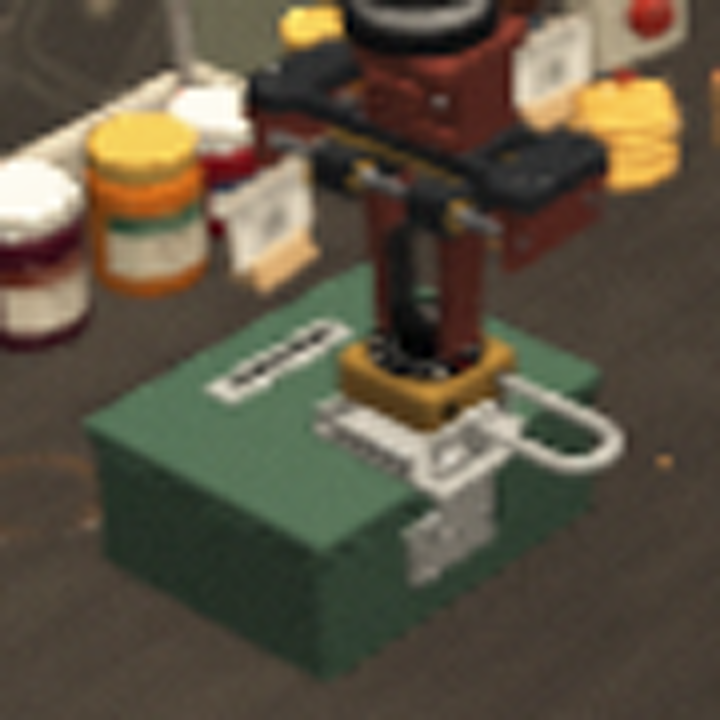

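```bash
python3 -m handwheel '[{"gripper":0.2,"tx":-4,"ty":0,"tz":0,"roll":0},{"gripper":0.2,"tx":-6,"ty":0,"tz":0,"roll":0},{"gripper":0.2,"tx":-10,"ty":0,"tz":0,"roll":0},{"gripper":0.2,"tx":-16,"ty":0,"tz":0,"roll":0},{"gripper":0.2,"tx":-20,"ty":0,"tz":0,"roll":0},{"gripper":0.2,"tx":-20,"ty":0,"tz":0,"roll":0},{"gripper":0.2,"tx":-20,"ty":0,"tz":0,"roll":0},{"gripper":0.2,"tx":-16,"ty":0,"tz":0,"roll":0},{"gripper":0.2,"tx":-12,"ty":0,"tz":0,"roll":0},{"gripper":0.2,"tx":-6,"ty":0,"tz":0,"roll":0},{"gripper":0.2,"tx":0,"ty":0,"tz":0,"roll":0},{"gripper":0.2,"tx":0,"ty":0,"tz":0,"roll":0}]'
python3 -m handwheel '[{"gripper":0.2,"tx":0,"ty":0,"tz":0,"roll":0},{"gripper":0.2,"tx":0,"ty":0,"tz":0,"roll":0},{"gripper":0.2,"tx":0,"ty":0,"tz":0,"roll":0},{"gripper":0.2,"tx":0,"ty":0,"tz":0,"roll":0}]'
python3 -c "
from h import *
cap('wrist','w19.png');c=cap('scene');crop(c,'s19.png',195,125,285,235,7);cap('top','t19.png')
go([.528,.037,.126]);print(robot.read_state()['joint_vel'].round(3))"
```

```text
clock: 20.58
tcp_pos: [0.5281, 0.0362, 0.276]
ee_rot: [1.21, 1.209, -1.212]
ft_force: [0.0, -0.1, -4.9]
grip_width: 0.354
clock: 21.08
tcp_pos: [0.5285, 0.0363, 0.2766]
ee_rot: [1.211, 1.208, -1.211]
ft_force: [0.1, 0.7, -3.6]
grip_width: 0.356
t 21.23 tcp [0.5285 0.0363 0.2767] xax [ 0.  0. -1.] yax [ 1.    -0.003  0.   ] yaw_y -0.16 j [ 0.267  0.231 -0.531  1.807  0.128  1.137 -0.308] F [-0.3  0.5 -4.8] T [-0.02 -0.11 -0.01] g 0.352
shift tool mm [150.7  -0.5  -0.7]
[-0.    -0.001  0.001  0.001 -0.     0.001  0.001]
```

View pics/w19.png

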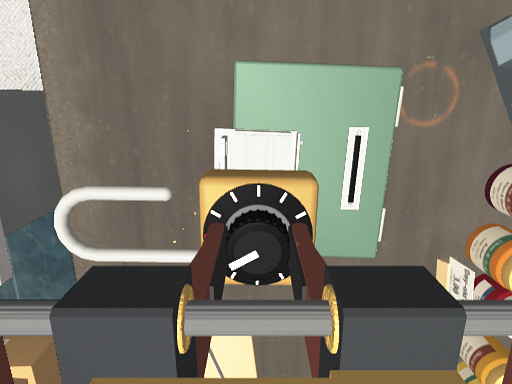

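View pics/s19.png

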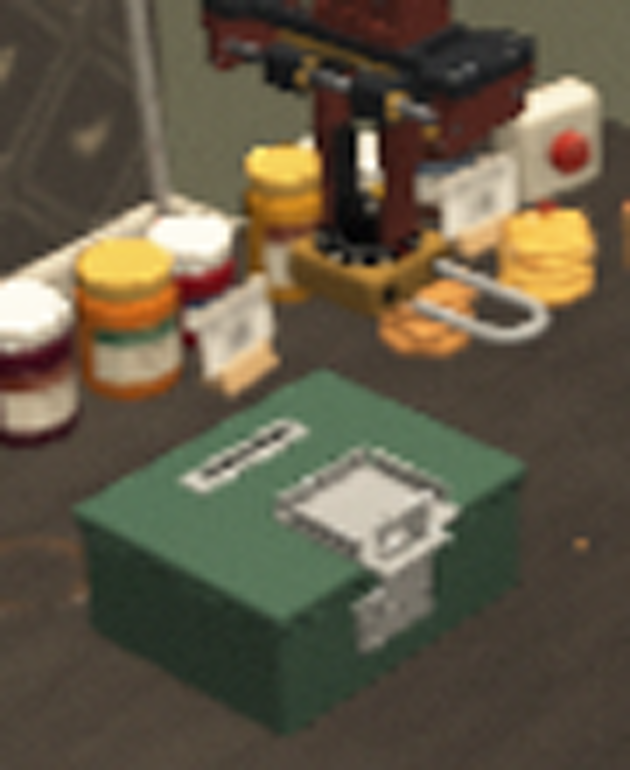

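View pics/t19.png

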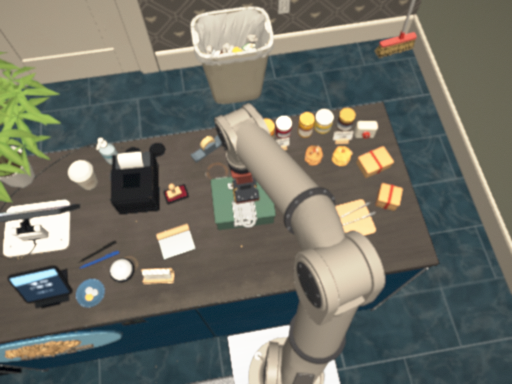

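The lock hangs level, fully open and at rest. Its underside is at about z = 0.245 m, roughly 15 cm above the lid, and the bystanders are where they were. I'm handing it in.

```bash
python3 -c "
from h import *
print(robot.sign_off())"
```

```text
the job is handed in; nothing more can be done
None
```

The padlock is open and out of the hasp, and the arm is still holding it by the knob, about 15 cm above the lid. I handed the job in at about 21 s.

- **Dial:** the pointer started at ten. I turned it clockwise to two, then back anticlockwise to eleven. The lock turned a few degrees with the knob, so I added 3° at two and 5° at eleven. The pictures then showed the pointer in line with each mark, and it stayed at eleven after I let go.
- **Shackle:** I pulled it straight out until the force rose to about 10 N at the stop. The pictures put the bow 24.9 mm farther out, about 1 mm of which I put down to the lock sliding forward. The free end was clear of the plate.
- **Lift:** I then gripped the knob and lifted the lock straight up. There was about 2.5 N of sideways force early on, probably rubbing in the pocket, and it was gone once the lock was clear.
- **Last checks:** the arm was at rest and the lock hung level, with about 4 to 5 N of weight on the wrist. The scraper, bell, gift boxes and cookie packs looked unmoved from above. I judged them by eye and did not measure their positions again. No check failed, and sign-off reported no verdict.

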